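Replace the withdrawn piece of the welder's set-up kit

ROBOT

A 6-joint arm with a two-finger parallel gripper is mounted at the origin on the work surface. World frame = base frame: x ahead of the robot, y to its left, z up, the work surface at z = 0. Lengths are in m, angles in rad, forces in N, time in s.
With the tool pointing down it reaches from about 0.3 to 0.875 m from the base axis. Payload 4.2 kg.
Tool frame: the origin (TCP) lies between the finger pads; the fingertips stand 25 mm ahead of it and the grasp point (between the pads) lies 6 mm ahead of it; z points along the fingers, y is the line along which they close (so a half turn about z gives the same grasp; the last joint's range is limited). The gripper opens to 85 mm and grips with 20 to 120 N. Pads are 22 mm wide; open, the fingers measure 114 mm over their backs; the gripper's body (76 mm by 85 mm) begins 54 mm behind the grasp point. The pads swing forward as they close: fully open they stand 13 mm farther back than shut.
Start: joints at [1.157, 0.32, 1.565, -0, 1.257, -0.02], TCP at [0.221, 0.531, 0.256] pointing down, gripper open.
Joint ranges: [-3.11, 3.11], [-0.84, 2.01], [0.21, 2.61], [-1.34, 4.49], [0.05, 2.63], [-2.56, 2.56]. Speed limits (rad/s): [2.57, 2.57, 3.14, 3.14, 3.14, 3.14].

INTERFACE

Orientations are given as a unit quaternion [x, y, z, w].
In Python, from plant import sensors, grab_frame, order gives the robot as it stands.
- The arm moves only by the tool drive_tool, never from a script. Its argument "deltas" is a list of rows, each a list of 5 numbers: the shift along the tool's x, y, z in cm, then the turn about the tool's z in rad, then the opening, from -1 (shut) to 1 (fully open). In form: [[tx, ty, tz, turn, grip], ...]. A call has 1 to 8 rows; each row is the pose to reach, as a shift and turn from the pose commanded when the call began, along the tool's axes at that moment; what a row does not reach only later rows make up. A row lasts 1/10 s, in which the tool goes at most 50 mm and 8.59 degrees, less where a joint would pass 70% of its speed; a pose out of reach is approached as far as the arm can. A call with a gripper value outside its range is refused whole. The fingers move at their own pace and stop on an object; "newtons" is the grip in N (left out, the last holds). Time passes only in rows, so rows that repeat a pose let the fingers close. It gives the time, the measured TCP pose, the force, the opening and the grip force at its end, in the units of the state.
- sensors.get_state(): the state, without advancing time (a new reading comes with each control period).
- grab_frame(name): name is "scene" or "top" or "wrist"; returns a dict with "color" (384x512x3 uint8, red, green, blue), "intrinsics" (3x3 intrinsics, pixels), "xyz" and "rotation" of the camera in the world. Camera axes: x right, y up, looking along -z (the intrinsics and any distortion apply to the point x, -y, -z); pixel columns grow to the right and rows downward; lengths in m; the calibration is good to about 2 mm. A picture is of the moment at which its call begins. There is no depth.
- order.sign_off(): hands the job in; it is judged then, once.
The state is a dict: "clock": time; "q": joint angles; "joint_vel": joint speeds; "effort": joint torques, N m; "position": TCP position; "ee_rot": TCP orientation; "ft_force": force on the tool from outside, world axes, zero at the start; "ft_torque": the same for the moment, N m; "grip_width": finger opening in m; "grip_force": force on a finger pad.
Only numpy, scipy, OpenCV 4.12 (cv2) and the standard library are available. Lean on these libraries where they do the work, as an engineer would, in place of code of your own. Each camera call takes 0.05 s, during which the arm holds its last target. There are 200 camera calls.

TASK

The blue case must hold one welding magnet, one V-block and one screw jack, one to a bay, but one of them has been withdrawn and lies in the orange reject tray. Lift the tape measure off the lid and stand it upright on clear bench, then open the lid until it rests back on its stop, and gently set the bench's spare of the missing kind upright in the empty bay. Leave the lid open and everything else where it is, including the withdrawn piece.

Things in the scene. Friction and masses are not known exactly. Their poses are not given: they have to be found in the camera images.
- case: blue steel kit case fixed to the bench, 124 deep (x) by 304 wide (y) by 66 tall, walls 4, open on top under its lid; origin at the centre of its underside, x towards the hinge side, y to its left. Inside are three bays in a row along y, each 116 (x) by 95 (y), parted by walls 57 tall; bay floors are black rubber, 7 above the underside
- bay_left (a point): centre of the floor of the case's left bay, axes as the case
- bay_middle (a point): centre of the floor of the case's middle bay, axes as the case
- bay_right (a point): centre of the floor of the case's right bay, axes as the case
- lid (a joint): angle of the case's lid (rad): 0 shut, 1.75 open against its stop, leaning a little back past upright; left alone it falls shut below about 1.5
- lid_handle (a point): middle of the bar of the black lid handle: bar 11 thick, 100 long, parallel to the case's y, 35 above the lid's face and 30 from its front edge; turns with the lid. The lid is 6 thick; its face is 72.5 above the case's underside when shut
- lid_hinge (a point): the lid's hinge line, along the case's y, at the middle of its back top edge
- tape: yellow tape measure standing on the shut lid, 56 long (x) by 30 thick (y) by 54 tall, 250 g; origin at the centre of its underside, z up
- spare_magnet: spare, standing loose on the bench: red and steel welding magnet shaped like a little house (arrow magnet), 50 long (x) by 24 thick (y) by 53 tall; straight sides up to 28, gable above; origin at the centre of its underside, z up
- spare_vblock: spare, standing loose on the bench: bright steel V-block, 46 long (x) by 36 wide (y) by 34 tall, V groove along x in its top; origin at the centre of its underside, z up
- spare_jack: spare, standing loose on the bench: round brass screw jack, 52 tall, foot 42 in diameter, straight barrel 34 in diameter from 12 to 32 above its foot, head 30 in diameter; origin at the centre of its underside, z up
- kit_magnet: the kit's own piece, either in a bay of the shut case or, if it has been withdrawn, in the reject tray: red and steel welding magnet shaped like a little house (arrow magnet), 50 long (x) by 24 thick (y) by 53 tall; straight sides up to 28, gable above; origin at the centre of its underside, z up
- kit_vblock: the kit's own piece, either in a bay of the shut case or, if it has been withdrawn, in the reject tray: bright steel V-block, 46 long (x) by 36 wide (y) by 34 tall, V groove along x in its top; origin at the centre of its underside, z up
- kit_jack: the kit's own piece, either in a bay of the shut case or, if it has been withdrawn, in the reject tray: round brass screw jack, 52 tall, foot 42 in diameter, straight barrel 34 in diameter from 12 to 32 above its foot, head 30 in diameter; origin at the centre of its underside, z up
- tray: orange reject tray, 130 by 130 by 26 tall, fixed; it holds the one piece withdrawn from the kit; origin at the centre of its underside
- crate: yellow crate of grinding discs, 130 by 130 by 70 tall, fixed; origin at the centre of its underside
- mallet: wooden mallet standing on its head, leave alone: head 70 (x) by 110 (y) by 60 tall, handle 26 in diameter up to 250; origin at the centre of its underside
- can: green spray can, leave alone: 64 in diameter, 190 tall; origin at the centre of its underside
- hammer: hammer lying on the bench, leave alone: 260 long along its x, head at +x reaching 48 to -y and 40 to +y, 26 tall; origin midway along its length, on the bench
- brush: flat wire brush lying on the bench, leave alone: 200 long along its x, 42 wide, 20 tall; origin midway along its length, on the bench
- tin: round white tin, leave alone: 60 in diameter, 60 tall; origin at the centre of its underside
- dish: white bowl, leave alone: 90 in diameter, 34 tall; origin at the centre of its underside

How it is judged:
By the outcome, as a careful person would: the job done as asked, in the order asked, and still so for the second after the job is handed in, with the robot touching nothing.
It also fails if it takes over 72 s, if anything falls off the work surface, if the arm or the gripper's body presses on something with over 40 N, if the wrist force passes 120 N, or if a joint passes its speed limit or range.

## Working session

There is one attempt and no reset: what is moved stays moved. The work goes in short steps, Python scripts to look and compute and a tool call to move; the robot and the scene stay as the last step left them, time stands still between calls to the robot, and variables do not carry over. Pictures are saved under pics/ and viewed, at most 13 in all, crops included, and the job is handed in when it is done.

Besides the shell and the picture viewer there is one more tool, called after "Request:" by a JSON object that holds its "fn" and its "kwargs", one argument or row to a line. drive_tool: Moves the arm, as the interface text tells. Its arguments: {"type":"object","properties":{"deltas":{"type":"array","items":{"type":"array","items":{"type":"number"}}},"newtons":{"type":"number"}},"required":["deltas"]}

```bash
mkdir -p pics; cat > h.py <<'E'
import numpy as np, cv2
from plant import sensors, grab_frame, order
def save(n,f):
    d=grab_frame(n); cv2.imwrite('pics/%s.png'%f,d['color'][:,:,::-1]); np.savez('pics/%s.npz'%f,**{k:np.array(v) for k,v in d.items()}); return d
def ld(f): return np.load('pics/%s.npz'%f,allow_pickle=True)
def rot(d):
    R=np.array(d['rotation'],float)
    if R.shape!=(3,3):
        from scipy.spatial.transform import Rotation
        R=Rotation.from_quat(R.ravel()).as_matrix()
    return R
def px2w(d,u,v,z):
    K=d['intrinsics']; r=np.linalg.solve(K,[u,v,1.]); r=rot(d)@np.array([r[0],-r[1],-r[2]]); p=np.array(d['xyz']); return p+r*(z-p[2])/r[2]
def w2px(d,P):
    c=rot(d).T@(np.array(P)-d['xyz']); c=d['intrinsics']@np.array([c[0],-c[1],-c[2]]); return c[:2]/c[2]
E
python3 - <<'E'
from h import *
for n in ['scene','top','wrist']:
    d=save(n,n+'0'); print(n,d.keys(),d['xyz'],d['rotation'],d['intrinsics'])
    im=cv2.imread('pics/%s0.png'%n); cv2.imwrite('pics/%s0b.png'%n,cv2.resize(im,(800,600),interpolation=cv2.INTER_CUBIC))
print(sensors.get_state())
E
```

```text
scene dict_keys(['color', 'intrinsics', 'xyz', 'rotation']) [1.24116939 0.18892025 0.92030769] [0.21311446 0.27293241 0.739584   0.57715304] [[421.03305259   0.         256.56896359]
 [  0.         421.03305259 188.14798384]
 [  0.           0.           1.        ]]
top dict_keys(['color', 'intrinsics', 'xyz', 'rotation']) [ 0.38088682 -0.00868122  1.16800645] [ 0.04913773 -0.05634102 -0.70076941  0.70945994] [[372.61201455   0.         248.47936813]
 [  0.         372.61201455 194.07545192]
 [  0.           0.           1.        ]]
wrist dict_keys(['color', 'intrinsics', 'xyz', 'rotation']) [0.15028639 0.55887117 0.37380737] [-0.12683075 -0.08390649  0.54834261  0.82231019] [[329.18497185   0.         261.60065899]
 [  0.         329.18497185 195.76337015]
 [  0.           0.           1.        ]]
{'clock': 0.15, 'q': array([ 1.15701075e+00,  3.20167492e-01,  1.56540027e+00,  1.65541673e-06,
        1.25741092e+00, -2.00275327e-02]), 'joint_vel': array([ 0.00071398, -0.00299412, -0.00268242, -0.00022602, -0.00042699,
       -0.00019098]), 'effort': array([ 4.79444807e-04, -4.15839779e+01, -2.34346908e+01, -4.14841043e-05,
        5.94578029e-03,  9.74185724e-06]), 'position': array([0.22048733, 0.53069222, 0.25566192]), 'ee_rot': array([ 1.95609808e-01,  9.80681560e-01, -6.76603665e-04, -1.49911640e-04]), 'ft_force': array([ 0.31190802, -0.24173739, -0.05528779]), 'ft_torque': array([ 0.02952847, -0.02254934,  0.02760638]), 'grip_force': 0.0, 'grip_width': 0.0856137403796906}
```

View pics/top0b.png

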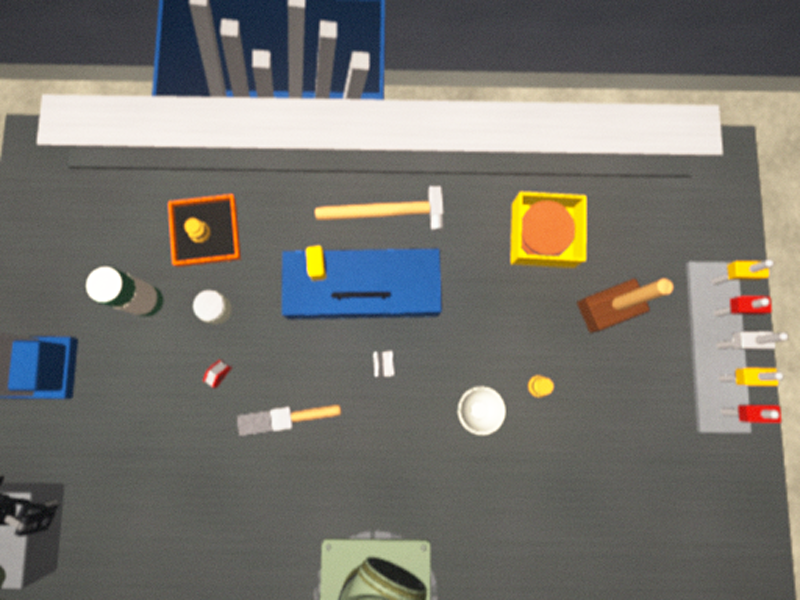

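View pics/scene0b.png

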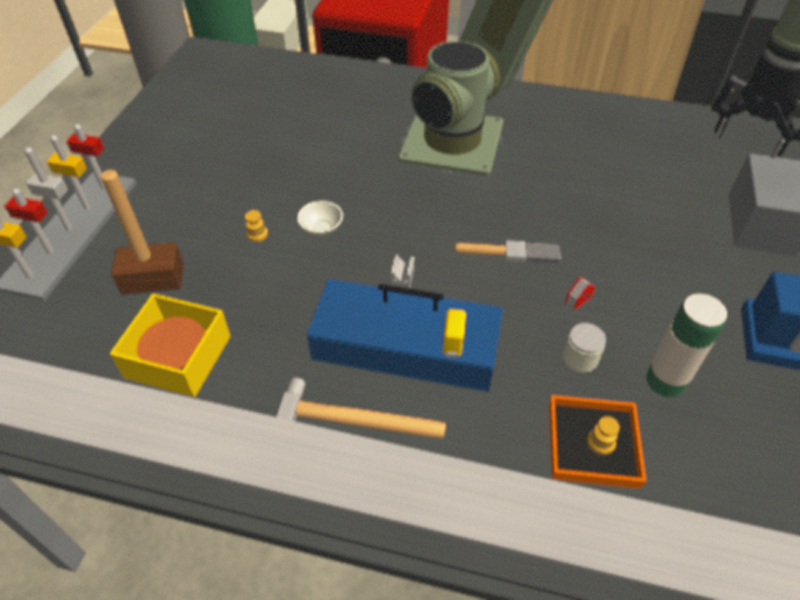

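Top view: the tray (203,230) holds a jack, so the missing kind is the jack. The spare jack is at (540,385), the tape on the lid at (316,262), the handle at (361,295), and the lid spans (283..441, 250..317). All pixels are in the 800x600 image.

```bash
python3 - <<'E'
from h import *
s=1.5625
def blob(name,lo,hi,c,r=60):
    im=cv2.imread('pics/%s.png'%name); hsv=cv2.cvtColor(im,cv2.COLOR_BGR2HSV)
    m=cv2.inRange(hsv,lo,hi); n,l,st,ce=cv2.connectedComponentsWithStats(m)
    k=min((i for i in range(1,n) if st[i,4]>15),key=lambda i:np.hypot(*(ce[i]-np.array(c)/s)))
    cs,_=cv2.findContours((l==k).astype('u1')if 0 else np.uint8(l==k),0,1); cc=max(cs,key=cv2.contourArea)
    return ce[k],st[k],cv2.minAreaRect(cc),cc
T=ld('top0'); S=ld('scene0')
for nm,im,D,lo,hi,c,z in [('lid','top0',T,(100,120,60),(125,255,255),(362,280),.0725),
  ('tape','top0',T,(22,150,120),(35,255,255),(316,262),.1265),
  ('jack','top0',T,(10,120,80),(30,255,255),(540,385),.052),
  ('jackS','scene0',S,(10,120,80),(30,255,255),(256,225),.026),
  ('tapeS','scene0',S,(22,150,120),(35,255,255),(455,330),.1),
  ]:
    ce,st,r,cc=blob(im,lo,hi,c)
    b=cv2.boxPoints(r); print(nm,ce,st,[np.round(px2w(D,*p,z)[:2],4).tolist() for p in b],'cen',px2w(D,*ce,z)[:3].round(4))
# handle: dark inside lid
im=cv2.imread('pics/top0.png')
cr=im[150:215,170:292]; cv2.imwrite('pics/cropa.png',cv2.resize(cr,None,fx=6,fy=6,interpolation=cv2.INTER_CUBIC))
im=cv2.imread('pics/scene0.png')
cr=im[115:250,150:325]; a=cv2.resize(cr,None,fx=4.4,fy=4.4,interpolation=cv2.INTER_CUBIC); cv2.imwrite('pics/cropb.png',a)
E
```

```text
lid [232.62471684 181.41253461] [ 180  159  103   45 3973] [[0.6466, 0.19], [0.6556, -0.1172], [0.5245, -0.1189], [0.5161, 0.183]] cen [0.5834 0.0289 0.0725]
tape [201.44859813 167.39719626] [196 157  12  22 214] [[0.6416, 0.1356], [0.645, 0.1062], [0.5839, 0.0985], [0.5805, 0.1276]] cen [0.6128 0.1167 0.1265]
jack [345.43455497 246.7382199 ] [338 240  17  15 191] [[0.4139, -0.2876], [0.4145, -0.3355], [0.3732, -0.3342], [0.3727, -0.2866]] cen [ 0.3942 -0.3093  0.052 ]
jackS [163.125      144.43534483] [157 134  15  21 232] [[0.3625, -0.3571], [0.3441, -0.3199], [0.4279, -0.277], [0.4451, -0.3127]] cen [ 0.3983 -0.3174  0.026 ]
tapeS [290.66455696 211.35443038] [284 198  14  29 316] [[0.6572, 0.107], [0.5722, 0.0981], [0.5697, 0.1285], [0.6545, 0.1357]] cen [0.6132 0.1178 0.1   ]
```

View pics/cropa.png

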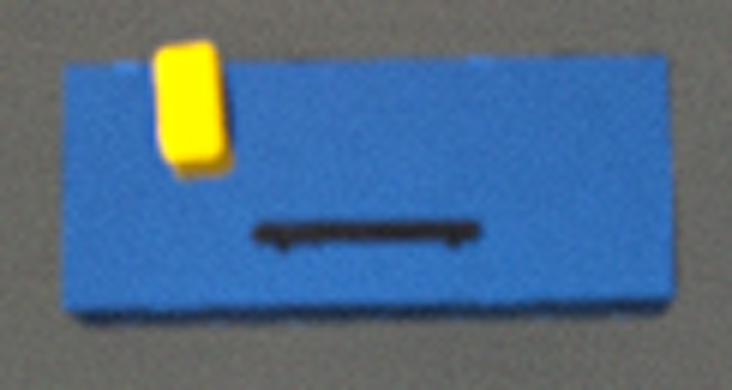

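View pics/cropb.png

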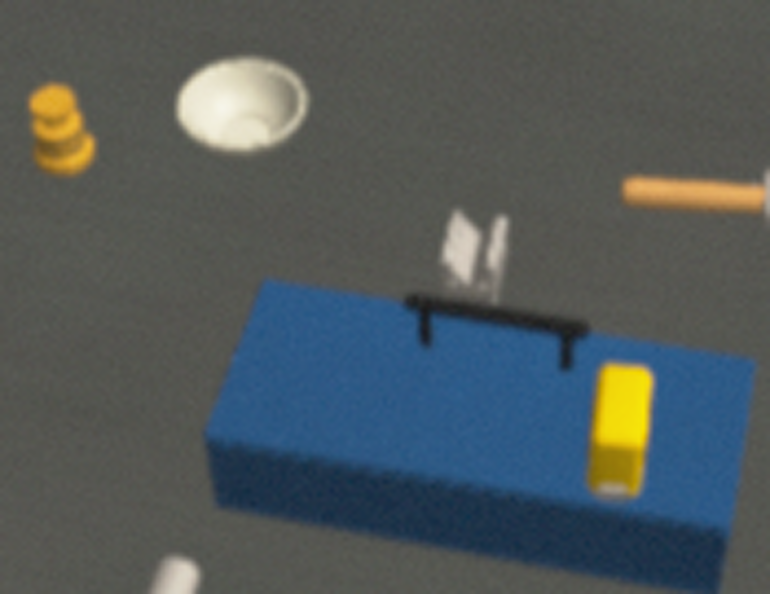

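Crops: they give the lid corners, tape top and handle ends in both views, listed in the script below. The jack head is at (52,100) and its foot at (64,153) in the scene crop.

```bash
python3 - <<'E'
from h import *
T=ld('top0'); S=ld('scene0')
def A(x,y): return (170+(x+.5)/6-.5,150+(y+.5)/6-.5)
def B(x,y): return (150+(x+.5)/4.4-.5,115+(y+.5)/4.4-.5)
from scipy.optimize import least_squares
def fit(model,obs,p0):
    f=lambda p:np.concatenate([w2px(D,P)-np.array(o) for (D,o),P in zip(obs,model(p))])
    r=least_squares(f,p0,loss='soft_l1'); print(np.round(r.x,4),'res px',np.round(r.fun,1)); return r.x
def box(p,loc): 
    c,s=np.cos(p[2]),np.sin(p[2]); return [np.array([p[0]+c*x-s*y,p[1]+s*x+c*y,z]) for x,y,z in loc]
L,W=.062,.152
lid=[(L,W,.0725),(L,-W,.0725),(-L,-W,.0725),(-L,W,.0725)]
hx=-.062+.03
obs=[(T,A(65,65)),(T,A(666,57)),(T,A(673,300)),(T,A(65,307)),(S,B(727,527)),(S,B(208,438)),(S,B(265,282)),(S,B(753,360)),
 (T,A(255,231)),(T,A(480,231)),(S,B(588,329)),(S,B(408,302))]
loc=lid+[lid[0],lid[1],lid[2],lid[3]]+[(hx,.05,.1075),(hx,-.05,.1075)]*2
print('case');p=fit(lambda p:box(p,loc),obs,[.585,.03,0])
print('hinge/handle',box(p,[(.062,0,.07),(hx,0,.1075)]))
t=[(.028,.015,.1265),(.028,-.015,.1265),(-.028,-.015,.1265),(-.028,.015,.1265)]
to=[(T,A(155,43)),(T,A(214,40)),(T,A(227,160)),(T,A(166,167)),(S,B(645,442)),(S,B(594,434)),(S,B(604,363)),(S,B(653,368)),(S,B(638,496)),(S,B(590,489))]
# scene: camera looks to -x, +y is image right
tl=t+[t[0],t[1],t[2],t[3],(.028,.015,.0725),(.028,-.015,.0725)]
print('tape');fit(lambda p:box(p,tl),to,[.61,.117,0])
print('jack',px2w(S,*B(52,100),.052),px2w(S,*B(64,153),.006),px2w(T,345.4,246.7,.04))
for nm,(u,v) in dict(can=(105,285),canbase=(140,298),tin=(210,306),vblock=(384,363),dish=(481,411),brush=(262,422)).items(): print(nm,px2w(T,u/1.5625,v/1.5625,.0)[:2].round(3))
st=sensors.get_state()
from scipy.spatial.transform import Rotation as R
print(R.from_quat(st['ee_rot']).as_matrix().round(3))
E
```

```text
case
[0.5895 0.0342 0.0306] res px [-0.3 -0.4  0.4 -0.7  0.6 -0.5 -0.7  0.1  0.9  0.2 -1.3 -1.  -0.3 -1.3
  0.9 -0.5  1.2  0.2 -1.7 -0.4 -1.5  0.1  1.  -0.1]
hinge/handle [array([0.65142626, 0.03606448, 0.07      ]), array([0.55747022, 0.03318992, 0.1075    ])]
tape
[0.6146 0.1178 0.1085] res px [-0.3  1.   0.3  0.6 -0.3 -0.4 -0.7 -0.5  0.4 -0.  -0.7  0.4 -0.8 -1.6
  0.3 -1.5  0.4  0.9 -0.9  1.2]
jack [ 0.39509371 -0.31947388  0.052     ] [ 0.39939711 -0.31709672  0.006     ] [ 0.39450046 -0.31244092  0.04      ]
can [0.587 0.555]
canbase [0.561 0.482]
tin [0.546 0.34 ]
vblock [ 0.436 -0.012]
dish [ 0.344 -0.205]
brush [0.318 0.226]
[[-0.923  0.384 -0.001]
 [ 0.384  0.923 -0.001]
 [ 0.    -0.001 -1.   ]]
```

Request:
{"fn": "drive_tool", "kwargs": {
  "deltas": [
    [-52.2,-23,3.6,-0.503,1],
    [-52.2,-23,3.6,-0.503,1],
    [-52.2,-23,3.6,-0.503,1],
    [-52.2,-23,3.6,-0.503,1],
    [-52.2,-23,3.6,-0.503,1],
    [-52.2,-23,3.6,-0.503,1],
    [-52.2,-23,3.6,-0.503,1],
    [-52.2,-23,3.6,-0.503,1]
  ],
  "newtons": 40
}}

```text
clock: 0.95
position: [0.49, 0.2483, 0.2316]
ee_rot: [-0.055, 0.999, 0.0, -0.0]
ft_force: [0.6, 0.2, -0.7]
grip_width: 0.0853
grip_force: 0.0
```

```bash
cat >> h.py <<'E'
def to(x,y,z,ang):
    "tool delta (cm) and turn to reach TCP xyz with tool y axis at world angle ang (mod pi)"
    from scipy.spatial.transform import Rotation as R
    s=sensors.get_state(); M=R.from_quat(s['ee_rot']).as_matrix()
    d=M.T@(np.array([x,y,z])-s['position'])*100
    a=np.arctan2(M[1,1],M[0,1]); t=-(ang-a); t=(t+np.pi/2)%np.pi-np.pi/2
    print('pos',s['position'].round(4),'yang',round(a,3),'q',s['q'].round(2),'t',round(s['clock'],2),'w',round(s['grip_width'],4),'F',s['ft_force'].round(1),'tilt',M[:,2].round(3),'-> delta',d.round(2),'turn',round(t,3))
E
python3 -c "
from h import *
to(.6146,.1178,.2,np.pi/2+.1085)"
```

```text
pos [0.49   0.2483 0.2316] yang 1.68 q [ 0.45  0.3   1.66  0.    1.18 -1.23] t 0.95 w 0.0853 F [ 0.6  0.2 -0.7] tilt [-0.  0. -1.] -> delta [-10.97 -14.33   3.15] turn 0.001
```

Request:
{"fn": "drive_tool", "kwargs": {
  "deltas": [
    [-11,-14.3,3.2,0,1],
    [-11,-14.3,3.2,0,1],
    [-11,-14.3,3.2,0,1],
    [-11,-14.3,3.2,0,1],
    [-11,-14.3,3.2,0,1],
    [-11,-14.3,7,0,1],
    [-11,-14.3,9,0,1],
    [-11,-14.3,9,0,1]
  ]
}}

```text
clock: 1.75
position: [0.6113, 0.12, 0.1385]
ee_rot: [-0.055, 0.998, -0.0, -0.004]
ft_force: [0.3, -0.8, 0.7]
grip_width: 0.0854
grip_force: 0.0
```

```bash
python3 -c "
from h import *
save('wrist','w1')
to(.6146,.1178,.112,np.pi/2+.1085)"
```

```text
pos [0.6127 0.1203 0.1407] yang 1.68 q [ 0.18  0.49  1.61  0.    1.05 -1.51] t 1.8 w 0.0853 F [1.  0.2 0.1] tilt [-0.003 -0.    -1.   ] -> delta [-0.17 -0.27  2.87] turn 0.001
```

View pics/w1.png

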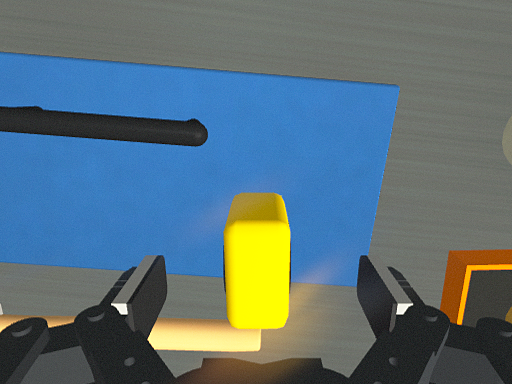

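The tape stands between the fingers at (257,265), aligned with them. I go down and grip.

Request:
{"fn": "drive_tool", "kwargs": {
  "deltas": [
    [0,0,1.5,0,1],
    [0,0,2.8,0,1],
    [0,0,2.8,0,1],
    [0,0,2.8,0,-0.5],
    [0,0,2.8,0,-0.5],
    [0,0,2.8,0,-0.5],
    [0,0,2.8,0,-0.5],
    [0,0,2.8,0,-0.5]
  ],
  "newtons": 40
}}

```text
clock: 2.6
position: [0.6143, 0.1198, 0.1145]
ee_rot: [-0.055, 0.999, -0.0, 0.001]
ft_force: [-0.6, -0.5, 2.8]
grip_width: 0.0297
grip_force: 41.9
```

Request:
{"fn": "drive_tool", "kwargs": {
  "deltas": [
    [0,0,-3,0,-0.5],
    [0,0,-7,0,-0.5],
    [0,0,-7,0,-0.5],
    [18.1,4,-7,0,-0.5],
    [18.1,4,-7,0,-0.5],
    [18.1,4,-7,0,-0.5],
    [18.1,4,-7,0,-0.5],
    [18.1,4,-7,0,-0.5]
  ]
}}

```text
clock: 3.4
position: [0.4238, 0.1394, 0.1827]
ee_rot: [-0.055, 0.998, -0.0, -0.003]
ft_force: [1.0, 0.4, -2.7]
grip_width: 0.0295
grip_force: 41.5
```

```bash
python3 -c "
from h import *
to(.43,.14,.05,np.pi/2+.1085)"
```

```text
pos [0.4238 0.1394 0.1827] yang 1.682 q [ 0.29  0.19  1.95  0.    1.01 -1.39] t 3.4 w 0.0295 F [ 1.   0.4 -2.7] tilt [-0.006 -0.001 -1.   ] -> delta [-7.100e-01 -1.000e-02  1.326e+01] turn 0.002
```

Request:
{"fn": "drive_tool", "kwargs": {
  "deltas": [
    [0,0,4,0,-0.5],
    [0,0,8,0,-0.5],
    [0,0,11,0,-0.5],
    [0,0,13,0,-0.5],
    [0,0,13.4,0,-0.5],
    [0,0,13.4,0,-0.5],
    [0,0,13.4,0,-0.5]
  ]
}}

```text
clock: 4.1
position: [0.4307, 0.1402, 0.0506]
ee_rot: [-0.055, 0.999, 0.0, 0.001]
ft_force: [-0.1, 0.1, -2.5]
grip_width: 0.0294
grip_force: 41.4
```

Request:
{"fn": "drive_tool", "kwargs": {
  "deltas": [
    [0,0,0.3,0,-0.5],
    [0,0,0.5,0,-0.5],
    [0,0,0.6,0,-0.5],
    [0,0,0.7,0,-0.5],
    [0,0,0.75,0,-0.5],
    [0,0,0.8,0,-0.5],
    [0,0,0.8,0,-0.5]
  ]
}}

```text
clock: 4.8
position: [0.4297, 0.1399, 0.042]
ee_rot: [-0.055, 0.999, 0.0, 0.0]
ft_force: [-0.0, -0.4, 0.8]
grip_width: 0.0298
grip_force: 41.9
```

Request:
{"fn": "drive_tool", "kwargs": {
  "deltas": [
    [0,0,0,0,0.2],
    [0,0,0,0,0.2],
    [0,0,0,0,0.2],
    [0,0,-2,0,0.2],
    [0,0,-5,0,0.2],
    [0,0,-10,0,0.2],
    [0,0,-14,0,0.2],
    [0,0,-14,0,0.2]
  ]
}}

```text
clock: 5.6
position: [0.433, 0.1409, 0.1871]
ee_rot: [-0.055, 0.998, 0.001, 0.006]
ft_force: [0.6, 1.2, 0.3]
grip_width: 0.0519
grip_force: 0.0
```

```bash
python3 -c "
from h import *
to(.5575,.0332,.2,.0306)"
```

```text
pos [0.433  0.1409 0.1871] yang 1.68 q [ 0.29  0.19  1.94  0.    1.   -1.39] t 5.6 w 0.0519 F [0.6 1.2 0.3] tilt [ 0.012  0.004 -1.   ] -> delta [-11.22 -12.06  -1.18] turn -1.492
```

Request:
{"fn": "drive_tool", "kwargs": {
  "deltas": [
    [0,0,-1.2,0.2,0.5],
    [-11.2,-12.1,-1.2,1.649,0.5],
    [-11.2,-12.1,-1.2,1.649,0.5],
    [-11.2,-12.1,-1.2,1.649,0.5],
    [-11.2,-12.1,-1.2,1.649,0.5],
    [-11.2,-12.1,-1.2,1.649,0.5],
    [-11.2,-12.1,-1.2,1.649,0.5],
    [-11.2,-12.1,-1.2,1.649,0.5]
  ]
}}

```text
clock: 6.4
position: [0.5538, 0.0315, 0.1924]
ee_rot: [0.522, 0.853, -0.001, -0.001]
ft_force: [-0.2, -1.0, 0.3]
grip_width: 0.064
grip_force: 0.0
```

```bash
python3 -c "
from h import *
to(.5575,.0332,.2,.0306)"
```

```text
pos [0.5538 0.0315 0.1924] yang 0.473 q [ 0.04  0.34  1.71  0.    1.1  -0.44] t 6.4 w 0.064 F [-0.2 -1.   0.3] tilt [-0.002  0.    -1.   ] -> delta [-0.02  0.4  -0.76] turn 0.443
```

Request:
{"fn": "drive_tool", "kwargs": {
  "deltas": [
    [0,0.4,0,0.443,0.5],
    [0,0.4,1,0.443,0.5],
    [0,0.4,2,0.443,0.5],
    [0,0.4,2,0.443,0.5],
    [0,0.4,2,0.443,0.5]
  ]
}}

```text
clock: 6.9
position: [0.5574, 0.0337, 0.1732]
ee_rot: [0.693, 0.721, -0.0, -0.0]
ft_force: [-0.3, -0.7, -0.2]
grip_width: 0.0643
grip_force: 0.0
```

```bash
python3 -c "
from h import *
d=save('wrist','w2')
to(.5575,.0332,.1185,.0306)
print([w2px(d,P).round(0) for P in [(.5575-.0015,.0332+.05,.1075),(.5575+.0015,.0332-.05,.1075)]])"
```

```text
pos [0.5578 0.0337 0.1736] yang 0.039 q [0.04 0.36 1.73 0.   1.06 0.  ] t 6.95 w 0.064 F [-0.1  0.7 -0.4] tilt [-0.  0. -1.] -> delta [-0.05 -0.03  5.51] turn 0.009
[array([262., 141.]), array([260., 296.])]
```

View pics/w2.png

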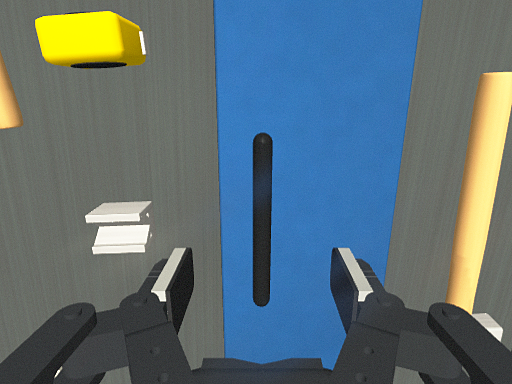

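The handle bar runs from (262,135) to (262,305), centred between the fingers. The tape stands upright at (92,40). I go down and grip the bar.

Request:
{"fn": "drive_tool", "kwargs": {
  "deltas": [
    [0,0,2.5,0.009,0.3],
    [0,0,5,0.009,0.2],
    [0,0,5.5,0.009,0.1],
    [0,0,5.5,0.009,-1],
    [0,0,5.5,0.009,-1],
    [0,0,5.5,0.009,-1],
    [0,0,5.5,0.009,-1],
    [0,0,5.5,0.009,-1]
  ],
  "newtons": 40
}}

```text
clock: 7.75
position: [0.5574, 0.0337, 0.1202]
ee_rot: [0.697, 0.717, 0.0, 0.0]
ft_force: [-3.3, -0.7, 6.0]
grip_width: 0.0096
grip_force: 39.3
```

```bash
python3 -c "
from h import *
to(.5575,.0332,.1185,.0306)
r=np.hypot(.094,.0375);a0=np.arctan2(.0375,.094)
for th in np.arange(0,1.8,.125): print(round(th,3), 'ty %.2f tz %.2f'%(100*(.094-r*np.cos(a0+th)),-100*(r*np.sin(a0+th)-.0375)))"
```

```text
pos [0.5574 0.0337 0.1202] yang 0.028 q [0.04 0.41 1.79 0.   0.93 0.01] t 7.75 w 0.0096 F [-3.3 -0.7  6. ] tilt [ 0.  0. -1.] -> delta [-0.05  0.01  0.17] turn -0.002
0.0 ty 0.00 tz -0.00
0.125 ty 0.54 tz -1.14
0.25 ty 1.22 tz -2.21
0.375 ty 2.03 tz -3.18
0.5 ty 2.95 tz -4.05
0.625 ty 3.97 tz -4.79
0.75 ty 5.08 tz -5.40
0.875 ty 6.25 tz -5.87
1.0 ty 7.48 tz -6.19
1.125 ty 8.73 tz -6.35
1.25 ty 9.99 tz -6.35
1.375 ty 11.25 tz -6.20
1.5 ty 12.48 tz -5.89
1.625 ty 13.65 tz -5.43
1.75 ty 14.77 tz -4.83
```

Request:
{"fn": "drive_tool", "kwargs": {
  "deltas": [
    [0,0.2,-0.5,0,-1],
    [0,0.54,-1.14,0,-1],
    [0,1.22,-2.21,0,-1],
    [0,2.03,-3.18,0,-1],
    [0,2.95,-4.05,0,-1],
    [0,3.97,-4.79,0,-1],
    [0,5.08,-5.4,0,-1],
    [0,5.08,-5.4,0,-1]
  ]
}}

```text
clock: 8.55
position: [0.6087, 0.0353, 0.176]
ee_rot: [0.697, 0.717, 0.0, -0.0]
ft_force: [-8.6, 0.4, 10.8]
grip_width: 0.0092
grip_force: 39.8
```

```bash
python3 -c "
from h import *
to(.5575+.0508,.0332,.1185+.054,.0306)"
```

```text
pos [0.6087 0.0353 0.176 ] yang 0.028 q [0.04 0.43 1.6  0.   1.11 0.01] t 8.55 w 0.0092 F [-8.6  0.4 10.8] tilt [-0.  0. -1.] -> delta [-0.21 -0.04  0.35] turn -0.003
```

Request:
{"fn": "drive_tool", "kwargs": {
  "deltas": [
    [0,1.1,-0.7,0,-1],
    [0,2.4,-1.0,0,-1],
    [0,3.6,-1.2,0,-1],
    [0,4.9,-1.2,0,-1],
    [0,6.1,-1.05,0,-1],
    [0,7.4,-0.75,0,-1],
    [0,7.4,-0.75,0,-1]
  ]
}}

```text
clock: 9.25
position: [0.6847, 0.0376, 0.1814]
ee_rot: [0.697, 0.717, 0.002, 0.001]
ft_force: [-0.4, 0.1, 3.8]
grip_width: 0.0089
grip_force: 41.0
```

```bash
python3 -c "
from h import *
to(.5575+.1248,.0332,.1185+.059,.0306)"
```

```text
pos [0.6847 0.0376 0.1814] yang 0.028 q [0.04 0.54 1.4  0.   1.2  0.01] t 9.25 w 0.0089 F [-0.4  0.1  3.8] tilt [ 0.004  0.001 -1.   ] -> delta [-0.43 -0.26  0.38] turn -0.003
```

Request:
{"fn": "drive_tool", "kwargs": {
  "deltas": [
    [0,0.6,0.2,0,-1],
    [0,1.2,0.45,0,-1],
    [0,1.7,0.7,0,-1],
    [0,2.2,0.95,0,-1],
    [0,2.3,1.0,0,-1],
    [0,2.3,1.0,0,-1]
  ]
}}

```text
clock: 9.85
position: [0.706, 0.0382, 0.17]
ee_rot: [0.697, 0.717, 0.001, 0.0]
ft_force: [-0.0, 3.6, 2.6]
grip_width: 0.0091
grip_force: 42.0
```

```bash
python3 -c "
from h import *
to(.5575+.1477,.0332,.1185+.0483,.0306)
d=save('wrist','w3');t=save('top','t3'); s=save('scene','s3')
a=cv2.imread('pics/t3.png')[120:215,150:310]; b=cv2.imread('pics/s3.png')[100:250,150:340]
a=cv2.resize(a,(400,237)); b=cv2.resize(b,(400,316)); c=cv2.resize(cv2.imread('pics/w3.png'),(400,300)); 
o=np.zeros((560,800,3),'u1' if 0 else np.uint8); o[:237,:400]=a;o[240:556,:400]=b;o[:300,400:]=c; cv2.imwrite('pics/m3.png',o)"
```

```text
pos [0.706  0.0382 0.17  ] yang 0.028 q [0.04 0.58 1.35 0.   1.21 0.01] t 9.85 w 0.0091 F [-0.   3.6  2.6] tilt [ 0.001  0.001 -1.   ] -> delta [-0.5  -0.09  0.32] turn -0.002
```

View pics/m3.png

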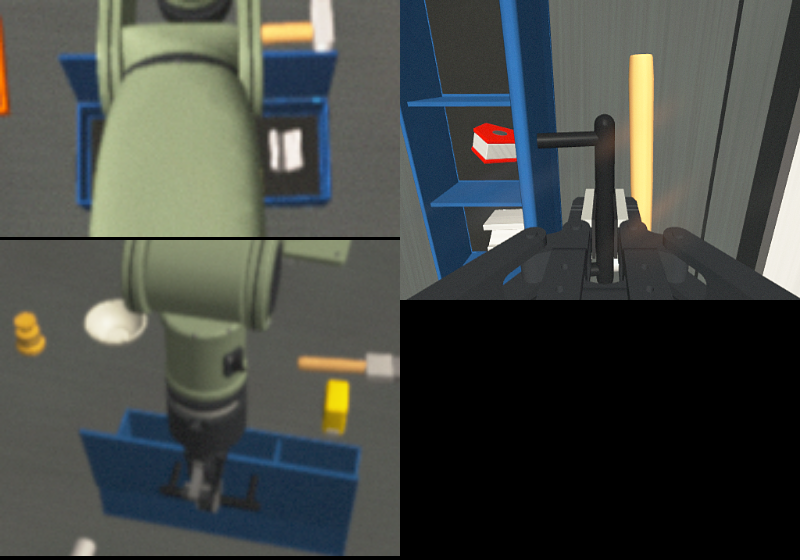

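The wrist view shows the V-block in the right bay and the magnet in the middle bay, with the bay above them (left) empty. The tape stands upright at (335,405) in the scene crop. Now I press the lid lightly onto its stop.

Request:
{"fn": "drive_tool", "kwargs": {
  "deltas": [
    [0,0.2,0.12,0,-1],
    [0,0.4,0.25,0,-1],
    [0,0.4,0.25,0,-1]
  ],
  "newtons": 20
}}

```text
clock: 10.3
position: [0.7083, 0.0382, 0.1686]
ee_rot: [0.697, 0.717, -0.001, -0.001]
ft_force: [-3.4, 4.7, 7.3]
grip_width: 0.009
grip_force: 47.5
```

Request:
{"fn": "drive_tool", "kwargs": {
  "deltas": [
    [0,0,0,0,-0.55],
    [0,0,0,0,-0.55],
    [0,0,0,0,-0.55],
    [0,0,-1.0,0,-0.55],
    [0,0,-2.5,0,-0.55]
  ]
}}

```text
clock: 10.8
position: [0.7087, 0.0367, 0.1917]
ee_rot: [0.697, 0.717, -0.002, -0.0]
ft_force: [0.8, -0.0, 0.8]
grip_width: 0.0192
grip_force: 0.0
```

Request:
{"fn": "drive_tool", "kwargs": {
  "deltas": [
    [0,0,-4,0,-0.5],
    [0,0,-8,0,-0.5],
    [0,0,-10,0,-0.5],
    [0,0,-10,0,-0.5]
  ]
}}

```text
clock: 11.2
position: [0.7107, 0.0368, 0.297]
ee_rot: [0.697, 0.717, 0.002, 0.003]
ft_force: [0.1, -0.1, 0.4]
grip_width: 0.0214
grip_force: 0.0
```

```bash
python3 -c "
from h import *
to(.397,-.317,.17,0.0306)
d=save('wrist','w4');s=save('scene','s4')
a=cv2.resize(cv2.imread('pics/w4.png'),(400,300)); b=cv2.imread('pics/s4.png')[100:250,150:350]
b=cv2.resize(b,(400,300)); cv2.imwrite('pics/m4.png',np.hstack([a,b]))"
```

```text
pos [0.7107 0.0368 0.297 ] yang 0.027 q [ 0.04  0.52  1.14 -0.    1.47  0.01] t 11.2 w 0.0214 F [ 0.1 -0.1  0.4] tilt [ 0.008 -0.001 -1.   ] -> delta [-34.49 -32.42  12.52] turn -0.003
```

View pics/m4.png

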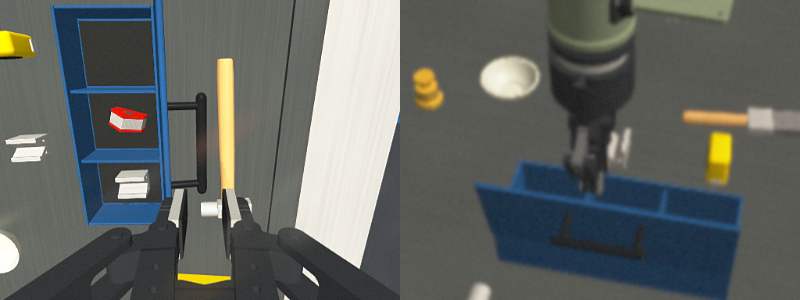

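Seen from above, the lid is open and holding, and the left bay (top of the wrist view) is empty. Next, the spare jack.

Request:
{"fn": "drive_tool", "kwargs": {
  "deltas": [
    [-34.5,-32.3,0,0,0.4],
    [-34.5,-32.3,0,0,0.4],
    [-34.5,-32.3,0,0,0.4],
    [-34.5,-32.3,0,0,0.4],
    [-34.5,-32.3,0,0,0.4],
    [-34.5,-32.3,0,0,0.4],
    [-34.5,-32.3,0,0,0.4],
    [-34.5,-32.3,0,0,0.4]
  ]
}}

```text
clock: 12.1
position: [0.4417, -0.2626, 0.2906]
ee_rot: [0.697, 0.717, -0.001, -0.002]
ft_force: [-0.1, -1.0, 1.0]
grip_width: 0.0594
grip_force: 0.0
```

```bash
python3 -c "
from h import *
to(.397,-.317,.15,0.0306)"
```

```text
pos [ 0.4417 -0.2626  0.2906] yang 0.028 q [-0.56  0.2   1.64 -0.    1.3  -0.59] t 12.1 w 0.0594 F [-0.1 -1.   1. ] tilt [-0.004  0.002 -1.   ] -> delta [-5.33 -4.57 14.07] turn -0.002
```

Request:
{"fn": "drive_tool", "kwargs": {
  "deltas": [
    [-5.3,-4.6,2,0,0.4],
    [-5.3,-4.6,5,0,0.4],
    [-5.3,-4.6,10,0,0.4],
    [-5.3,-4.6,14,0,0.4],
    [-5.3,-4.6,14,0,0.4],
    [-5.3,-4.6,14,0,0.4],
    [-5.3,-4.6,14,0,0.4]
  ]
}}

```text
clock: 12.8
position: [0.4009, -0.3166, 0.1544]
ee_rot: [0.697, 0.717, 0.0, 0.002]
ft_force: [0.6, 0.1, -0.5]
grip_width: 0.0598
grip_force: 0.0
```

```bash
python3 - <<'E'
from h import *
d=save('wrist','w5'); to(.397,-.317,.04,0.0306)
hsv=cv2.cvtColor(cv2.imread('pics/w5.png'),cv2.COLOR_BGR2HSV)
m=cv2.inRange(hsv,(10,120,60),(32,255,255)); n,l,st,ce=cv2.connectedComponentsWithStats(m)
for i in range(1,n):
    if st[i,4]>200: print(st[i],ce[i])
for z in (.004,.052): print(z,w2px(d,(.397,-.317,z)).round(1))
E
```

```text
pos [ 0.401  -0.3166  0.1547] yang 0.029 q [-0.69  0.31  1.86 -0.    0.97 -0.72] t 12.85 w 0.0599 F [-0.4  0.5  0.9] tilt [ 0.003 -0.003 -1.   ] -> delta [ 1.000e-02 -4.400e-01  1.147e+01] turn -0.002
[ 230  164   49   63 2383] [253.55308435 194.93705413]
[ 387  278   85   43 1284] [424.4711838  295.11993769]
[392 365  27  19 320] [403.79375  375.178125]
0.004 [255.8 185.5]
0.052 [254.8 203.9]
```

View pics/w5.png

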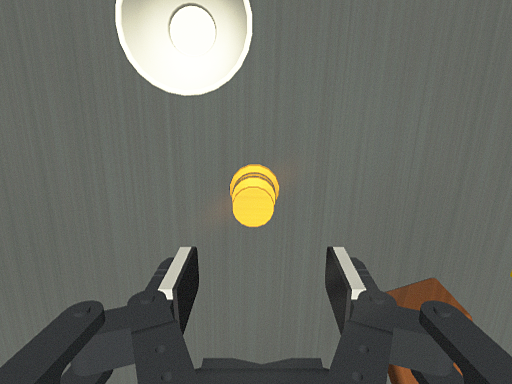

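The jack is at (253,195) between the fingers, and the mallet corner at (395,290) is clear. I go down to grip the barrel.

Request:
{"fn": "drive_tool", "kwargs": {
  "deltas": [
    [-0.2,-0.5,3,0,0.4],
    [-0.2,-0.5,7,0,0.4],
    [-0.2,-0.5,10,0,0.4],
    [-0.2,-0.5,11.3,0,0.4],
    [-0.2,-0.5,11.3,0,0.4],
    [-0.2,-0.5,11.3,0,0.4],
    [-0.2,-0.5,11.3,0,0.4]
  ],
  "newtons": 40
}}

```text
clock: 13.55
position: [0.3961, -0.3189, 0.0415]
ee_rot: [0.697, 0.717, 0.0, 0.002]
ft_force: [1.0, 0.4, 0.3]
grip_width: 0.0598
grip_force: 0.0
```

Request:
{"fn": "drive_tool", "kwargs": {
  "deltas": [
    [0,0,0.2,0,0.2],
    [0,0,0.2,0,0],
    [0,0,0.2,0,-0.4],
    [0,0,0.2,0,-0.4],
    [0,0,0.2,0,-0.4],
    [0,0,0.2,0,-0.4]
  ],
  "newtons": 40
}}

```text
clock: 14.15
position: [0.395, -0.3181, 0.0384]
ee_rot: [0.697, 0.717, 0.0, 0.0]
ft_force: [-0.6, 1.3, 6.2]
grip_width: 0.0321
grip_force: 39.9
```

Request:
{"fn": "drive_tool", "kwargs": {
  "deltas": [
    [0,0,-1,0,-0.4],
    [0,0,-4,0,-0.4],
    [0,0,-8,0,-0.4],
    [0,0,-12,0,-0.4],
    [0,0,-16,0,-0.4],
    [0,0,-16,0,-0.4]
  ]
}}

```text
clock: 14.75
position: [0.3973, -0.32, 0.2036]
ee_rot: [0.697, 0.717, 0.0, 0.006]
ft_force: [0.5, 0.0, -1.8]
grip_width: 0.0319
grip_force: 40.5
```

```bash
python3 -c "
from h import *
to(.5864,.1342,.2,0.0306)"
```

```text
pos [ 0.3973 -0.32    0.2036] yang 0.028 q [-0.7   0.25  1.8   0.    1.08 -0.73] t 14.75 w 0.0319 F [ 0.5  0.  -1.8] tilt [ 0.009 -0.008 -1.   ] -> delta [44.87 20.18  0.18] turn -0.003
```

Request:
{"fn": "drive_tool", "kwargs": {
  "deltas": [
    [44.9,20.2,0,0,-0.4],
    [44.9,20.2,0,0,-0.4],
    [44.9,20.2,0,0,-0.4],
    [44.9,20.2,0,0,-0.4],
    [44.9,20.2,0,0,-0.4],
    [44.9,20.2,0,0,-0.4],
    [44.9,20.2,0,0,-0.4],
    [44.9,20.2,0,0,-0.4]
  ]
}}

```text
clock: 15.55
position: [0.5484, 0.0532, 0.1967]
ee_rot: [0.697, 0.717, -0.001, -0.001]
ft_force: [1.4, -0.8, -0.9]
grip_width: 0.0316
grip_force: 40.5
```

```bash
python3 -c "
from h import *
to(.5864,.1342,.15,0.0306)"
```

```text
pos [0.5484 0.0532 0.1967] yang 0.028 q [ 0.08  0.33  1.71 -0.    1.11  0.05] t 15.55 w 0.0316 F [ 1.4 -0.8 -0.9] tilt [-0.002 -0.    -1.   ] -> delta [7.99 4.04 4.66] turn -0.002
```

Request:
{"fn": "drive_tool", "kwargs": {
  "deltas": [
    [8,4,0,0,-0.4],
    [8,4,0,0,-0.4],
    [8,4,2,0,-0.4],
    [8,4,4.7,0,-0.4],
    [8,4,4.7,0,-0.4],
    [8,4,4.7,0,-0.4],
    [8,4,4.7,0,-0.4]
  ]
}}

```text
clock: 16.25
position: [0.5871, 0.1321, 0.1519]
ee_rot: [0.697, 0.717, 0.001, 0.0]
ft_force: [0.0, 1.0, -2.1]
grip_width: 0.0318
grip_force: 40.6
```

```bash
python3 - <<'E'
from h import *
d=save('wrist','w6'); to(.5864,.1342,.046,0.0306)
c,s=np.cos(.0306),np.sin(.0306)
im=cv2.imread('pics/w6.png')
for x,y in [(-.062,.152),(.062,.152),(.062,.052),(-.062,.052)]:
    u=w2px(d,(.5895+c*x-s*y,.0342+s*x+c*y,.066)); cv2.circle(im,tuple(int(round(k)) for k in u),4,(0,255,0),1)
cv2.imwrite('pics/w6b.png',im)
E
```

```text
pos [0.5873 0.1321 0.1522] yang 0.027 q [0.2  0.44 1.65 0.   1.05 0.17] t 16.3 w 0.0322 F [-1.  -0.5 -2.2] tilt [ 0.002  0.001 -1.   ] -> delta [ 0.2  -0.11 10.62] turn -0.003
```

View pics/w6b.png

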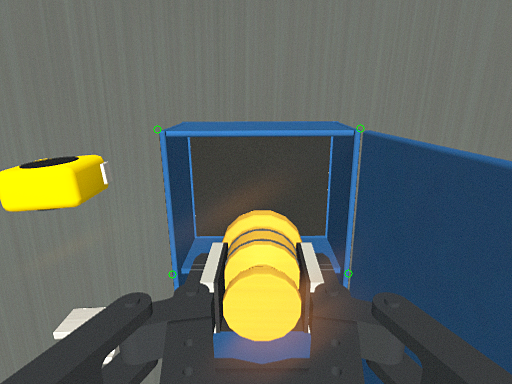

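The bay below is empty and the jack is centred over it. The predicted case corners (circles) sit on the case edge to within about 5 px, and the lid is clear of the fingers. Lowering.

Request:
{"fn": "drive_tool", "kwargs": {
  "deltas": [
    [0.2,-0.1,2,0,-0.4],
    [0.2,-0.1,4.5,0,-0.4],
    [0.2,-0.1,7,0,-0.4],
    [0.2,-0.1,8.8,0,-0.4],
    [0.2,-0.1,9.6,0,-0.4],
    [0.2,-0.1,9.6,0,-0.4],
    [0.2,-0.1,9.6,0,-0.4]
  ]
}}

```text
clock: 17.0
position: [0.5864, 0.1344, 0.0561]
ee_rot: [0.697, 0.717, 0.001, 0.001]
ft_force: [-0.4, -0.5, -1.2]
grip_width: 0.032
grip_force: 40.6
```

Request:
{"fn": "drive_tool", "kwargs": {
  "deltas": [
    [0,0,0.3,0,-0.4],
    [0,0,0.5,0,-0.4],
    [0,0,0.65,0,-0.4],
    [0,0,0.75,0,-0.4],
    [0,0,0.82,0,-0.4],
    [0,0,0.88,0,-0.4],
    [0,0,0.92,0,-0.4],
    [0,0,0.92,0,-0.4]
  ]
}}

```text
clock: 17.8
position: [0.5855, 0.1343, 0.0455]
ee_rot: [0.697, 0.717, 0.0, -0.0]
ft_force: [-1.0, -0.7, -2.3]
grip_width: 0.032
grip_force: 40.7
```

Request:
{"fn": "drive_tool", "kwargs": {
  "deltas": [
    [0,0,0.04,0,-0.4],
    [0,0,0.08,0,-0.4],
    [0,0,0.12,0,-0.4],
    [0,0,0.16,0,-0.4],
    [0,0,0.16,0,-0.4]
  ]
}}

```text
clock: 18.3
position: [0.5855, 0.1343, 0.0454]
ee_rot: [0.697, 0.717, 0.0, 0.0]
ft_force: [-3.3, -2.0, 7.7]
grip_width: 0.0321
grip_force: 41.7
```

Request:
{"fn": "drive_tool", "kwargs": {
  "deltas": [
    [0,0,-0.1,0,-0.4],
    [0,0,-0.1,0,-0.15],
    [0,0,-0.1,0,0],
    [0,0,-0.1,0,0.25],
    [0,0,-0.1,0,0.25],
    [0,0,-1,0,0.25],
    [0,0,-4,0,0.25],
    [0,0,-8,0,0.25]
  ]
}}

```text
clock: 19.1
position: [0.5843, 0.134, 0.1236]
ee_rot: [0.697, 0.717, -0.002, -0.001]
ft_force: [0.0, -0.7, 0.1]
grip_width: 0.0538
grip_force: 0.0
```

Request:
{"fn": "drive_tool", "kwargs": {
  "deltas": [
    [0,0,-4,0,0.25],
    [0,0,-8,0,0.25],
    [-3,-8,-12,0,0.25],
    [-8,-14,-12,0,0.25],
    [-12,-18,-12,0,0.25],
    [-18,-20,-12,0,0.25],
    [-22,-20,-12,0,0.25],
    [-22,-20,-12,0,0.25]
  ]
}}

```text
clock: 19.9
position: [0.3966, -0.0776, 0.2445]
ee_rot: [0.697, 0.717, 0.001, 0.001]
ft_force: [1.6, -1.4, -0.2]
grip_width: 0.0535
grip_force: 0.0
```

```bash
python3 -c "
from h import *
to(.4,0,.3,0.03)
save('top','t7'); save('scene','s7')
a=cv2.imread('pics/t7.png')[130:270,150:380]; b=cv2.imread('pics/s7.png')[90:250,140:410]
cv2.imwrite('pics/m7.png',np.vstack([cv2.resize(a,(480,292),interpolation=2),cv2.resize(b,(480,284),interpolation=2)]))"
```

```text
pos [ 0.3966 -0.0776  0.2445] yang 0.03 q [-0.22  0.06  1.94 -0.    1.15 -0.25] t 19.9 w 0.0535 F [ 1.6 -1.4 -0.2] tilt [ 0.002 -0.001 -1.   ] -> delta [ 7.74  0.58 -5.55] turn -0.0
```

View pics/m7.png

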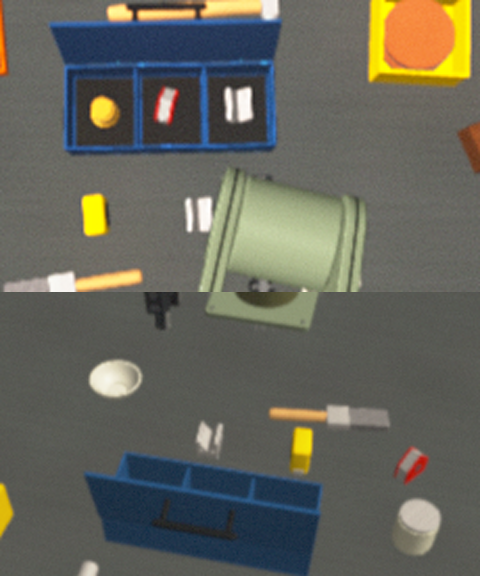

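The jack is upright in the left bay at (104,112), beside the magnet (167,105) and V-block (238,104). The lid is open on its stop and the tape stands upright on clear bench at (95,215). The spares, dish and hammer look undisturbed.

Request:
{"fn": "drive_tool", "kwargs": {
  "deltas": [
    [0,0,-2,0,0.25],
    [0,0,-2,0,0.25],
    [0,0,-2,0,0.25],
    [0,0,-2,0,0.25]
  ]
}}

```text
clock: 20.4
position: [0.3977, -0.0758, 0.2628]
ee_rot: [0.697, 0.717, -0.0, -0.001]
ft_force: [0.8, 1.2, -0.9]
grip_width: 0.0536
grip_force: 0.0
```

```bash
python3 -c "
from h import *
print(order.sign_off())"
```

```text
the job is handed in; nothing more can be done
None
```

I handed the job in at about 20 s: the tape stands upright on clear bench, the lid rests open on its stop, and the spare jack is upright in the empty left bay, with the withdrawn jack never touched.

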